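# Hang the ring gauge on its rack and lock it

## Task

Put the ring gauge (the steel gauge whose head is a closed ring, not the one with the open jaw) away on the sloped rack: slide the rack's keeper fully open by its knob, hang the gauge by the eye at its handle end on the peg so that it lies flat on the sloped panel with its head down the slope, then slide the keeper fully shut over the peg. Leave the other gauge and the things lying about where they are.

Things in the scene. Friction and masses are not known exactly. Their poses are not given: they have to be found in the camera images.
- ring_gauge_grip (a point): Ring gauge, plain steel, 159 mm long, 14 mm thick, about 0.3 kg, lying flat. This point: middle of its straight handle (20 mm wide, free for grasping over 60 mm), half-way up. x points along the handle towards the eye, z out of its flat side (up as it lies). From here the eye's centre is 53 mm along +x, the ring head's centre 62 mm along -x.
- ring_gauge_eye (a point): Centre of the ring gauge's hanging eye, half-way through its 14 mm thickness: a closed ring at the handle end, hole 20 mm across, 32 mm outside. Same axes as the grip point; the hole runs along z.
- ring_gauge_head (a point): Centre of the ring gauge's head, half-way through its thickness: a closed ring 56 mm outside, 32 mm bore. Same axes as the grip point.
- snap_gauge_grip (a point): The other gauge, to be left alone: same handle, eye and length, but its head is a square fork, 56 mm wide, with an open jaw at its end. Point at the middle of its handle, half-way up; same axes as on the ring gauge.
- peg_foot (a point): Foot of the rack's peg, on the face of the sloped panel, 92 mm above the bench. x points up the slope, y level (left as one looks up the slope: away from the robot), z out of the face along the peg (30 degrees from vertical, leaning mostly to the robot's left). The peg is a steel pin 12 mm thick, 30 mm long along z, with a tapered tip.
- keeper_knob (a point): On the axis of the keeper's black knob, 16 mm in diameter, standing along the panel's z (axes as at the peg foot). The point is 57 mm out of the panel face (the knob spans 41 to 71 mm) and 40 mm up the slope from the peg; it moves with the keeper.
- keeper (a joint): Position in m of the keeper, an aluminium slide: 0 fully shut, 0.06 fully open, along the panel's +y (away from the robot). Its arm, 18 mm wide, reaches down the slope to 16 mm below the peg, 35 to 41 mm out of the face, and when shut covers the peg's tip. About 1.5 N of friction; it stays where it is left.
- turned_part_3: Bystander: stepped dark steel bush, 48 mm across, 24 mm high; origin under its centre.
- sample_gear: Bystander: steel spur gear, 49 mm across, 12 mm thick; origin under its centre.
- hardness_block_1: Bystander: round steel test disc, 60 mm across, 12 mm thick; origin under its centre.
- screwdriver: Bystander: screwdriver with a yellow handle, 188 mm long; origin under its middle.
- rack: Rack, fixed to the bench; origin on the bench straight under the peg's foot; x level, up the panel's slope (mostly to the robot's right), z up. Its grey panel slopes 30 degrees from level and faces the robot's left; it reaches from 152 mm down the slope from the peg to 60 mm up, and along the panel's y from -65 to +125 mm.

How it is judged:
By the outcome, as a careful person would: the job done as asked, in the order asked, and still so for the second after the job is handed in, with the robot touching nothing.
It also fails if it takes over 72 s, if anything falls off the work surface, if the arm or the gripper's body presses on something with over 40 N, if the wrist force passes 120 N, or if a joint passes its speed limit or range.

## Robot

A 7-joint arm with a two-finger parallel gripper is mounted at the origin on a cart in front of the work surface, level with it; the furniture and walls round the work are solid. World frame = base frame: x ahead of the robot, y to its left, z up, the work surface at z = 0. Lengths are in m, angles in rad, forces in N, time in s.
With the tool pointing down it reaches from about 0.425 to 0.95 m from the base axis. Payload 4.7 kg.
Tool frame: the origin (TCP) lies on the centre line of the jaws, within the pads' length; the fingertips stand nose_length ahead of it and the grasp point (between the pads) is the TCP (nose_length is the distance from the TCP to the fingertips, in m); z points along the fingers, y is the line along which they close (so a half turn about z gives the same grasp; the last joint's range is limited). The gripper opens to 87 mm and grips with 3 to 60 N. Pads are 19 mm wide; open, the fingers measure 117 mm over their backs; the gripper's body (75 mm by 190 mm) begins 51 mm behind the grasp point.
Start: joints at [1.153, 0.469, -0.049, 1.532, 0.024, 1.141, -0.082], TCP at [0.256, -0.625, 0.242] pointing down, gripper open.
Joint ranges: [-2.59, 2.59], [-0.33, 1.99], [-1.39, 1.29], [0.1, 2.45], [-1.04, 4.18], [0.21, 1.99], [-2.66, 2.66]. Speed limits (rad/s): [2.57, 2.57, 3.14, 3.14, 3.14, 3.14, 3.14].

## Interface

Orientations are given as a unit quaternion [w, x, y, z].
In Python, from station import * gives the robot as it stands. The module is installed in compiled form; this text tells all that it offers.
- The arm moves only by the tool apply_moves, never from a script. Its arguments are lists of equal length, an entry for each row: "linear": the shift along the tool's x, y, z in m, a list of three; "twist": the turn, a rotation vector about the tool's x, y, z in rad, a list of three; "gripper": the gripper's target within -1 to 1 (fully open at 1, half-way at 0, shut at -1). A call has 1 to 12 rows; each row shifts and turns the commanded pose from where the row before left it, along the tool's axes as they then stand; what a row does not reach is not made up. A row lasts 1/8 s, in which the tool goes at most 62.5 mm and 10.7 degrees, less where a joint would pass 70% of its speed; a pose out of reach is approached as far as the arm can. A call is refused whole if a number of a shift passes 0.0625 or a number of a turn 0.188, either way. A call with a gripper value outside its range is refused whole. The fingers move at their own pace and stop on an object; "newtons" is the grip in N (left out, the last holds). Time passes only in rows, so rows that do not move let the fingers close. It gives the time, the measured TCP pose, the force, the opening and the grip force at its end, in the units of the state.
- get_state(): the state, without advancing time (a new reading comes with each control period).
- snapshot(name): name is "scene" or "top"; returns the picture (420x560x3 uint8, blue, green, red); there is no depth.
- camera_info(name): a dict with "fx", "fy", "cx", "cy" (pixels), "xyz" and "orientation" of the camera in the world. Camera axes: x right, y down, z forward; pixel columns grow to the right and rows downward; lengths in m; the calibration is good to about 2 mm. A picture is of the moment at which its call begins. camera_info takes no time and is no camera call.
- hand_in(): hands the job in; it is judged then, once.
The state is a dict: "time_s": time; "qpos": joint angles; "qvel": joint speeds; "joint_efforts": joint torques, N m; "tool_pos": TCP position; "ee_rot": TCP orientation; "contact_force": force on the tool from outside, world axes, zero at the start; "moment": the same for the moment, N m; "opening": finger opening in m; "grip_force": force on a finger pad.
Only numpy, scipy, OpenCV 4.12 (cv2) and the standard library are available. Lean on these libraries where they do the work, as an engineer would, in place of code of your own. Each camera call takes 0.05 s, during which the arm holds its last target. There are 200 camera calls.

## Working session

There is one attempt and no reset: what is moved stays moved. The work goes in short steps, Python scripts to look and compute and a tool call to move; the robot and the scene stay as the last step left them, time stands still between calls to the robot, and variables do not carry over. Pictures are saved under pics/ and viewed, at most 10 in all, crops included, and the job is handed in when it is done.

Besides the shell and the picture viewer there is one more tool, called after "Call:" in YAML: its name, and indented under it one key for each argument. apply_moves: Moves the arm, as the interface text tells. Its arguments: {"type":"object","properties":{"linear":{"type":"array","items":{"type":"array","items":{"type":"number"}}},"twist":{"type":"array","items":{"type":"array","items":{"type":"number"}}},"gripper":{"type":"array","items":{"type":"number"}},"newtons":{"type":"number"}},"required":["linear","twist","gripper"]}

```bash
mkdir -p pics; python3 - <<'E'
from station import *
import cv2
for n in("scene","top"):
    cv2.imwrite(f"pics/{n}0.png",snapshot(n)); print(n,camera_info(n))
print(get_state())
E
```

```text
scene {'fx': 449.93842343770416, 'fy': 449.93842343770416, 'cx': 279.6020800303507, 'cy': 213.23113841418711, 'xyz': array([-0.33335752,  0.7354409 ,  0.62361893]), 'orientation': array([ 0.22677832, -0.34221855,  0.77216035, -0.4850015 ])}
top {'fx': 413.9471175302075, 'fy': 413.9471175302075, 'cx': 274.89437498163824, 'cy': 203.4838103813612, 'xyz': array([0.30837733, 0.04737172, 1.22233105]), 'orientation': array([ 0.0599664 , -0.69683461,  0.71052912, -0.07729122])}
{'time_s': 0.1, 'qpos': array([ 1.15306025,  0.46938689, -0.04858304,  1.53359524,  0.02410883,
        1.14100792, -0.08232173]), 'qvel': array([-0.002254  , -0.00132097,  0.00189696, -0.00449125,  0.00022117,
        0.00101836,  0.00121213]), 'joint_efforts': array([ 1.48777472e-03, -5.09171176e+01, -8.14519613e-02, -2.36830509e+01,
       -6.16341108e-02,  3.44715652e-02,  3.22851565e-05]), 'tool_pos': array([ 0.25570739, -0.62412987,  0.24057792]), 'ee_rot': array([-8.80394840e-04,  9.81159788e-01,  1.93195885e-01, -2.12879755e-04]), 'contact_force': array([ 0.22026313,  0.54163321, -0.54646506]), 'moment': array([0.0155423 , 0.03254836, 0.03902324]), 'grip_force': 0.0, 'opening': 0.08688030484426906}
```

View pics/scene0.png

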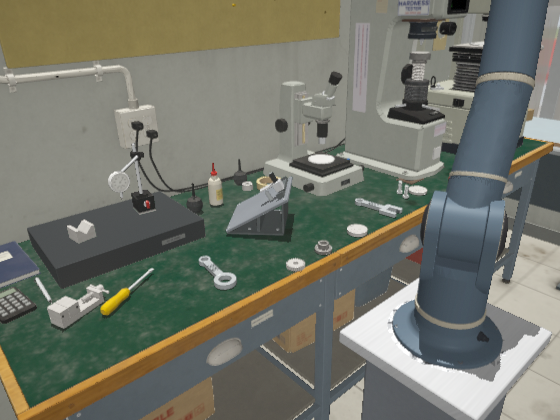

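View pics/top0.png

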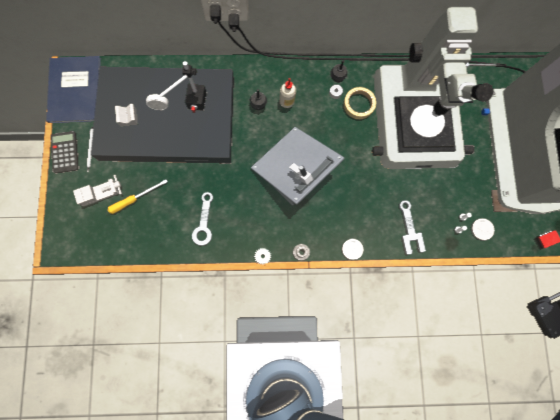

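The ring gauge lies at top (203,232 head; 208,197 eye), the rack at top (298,165), and the fork gauge at (410,230). I'll enlarge the relevant areas.

```bash
python3 - <<'E'
import cv2,numpy as np
a=cv2.imread("pics/top0.png");b=cv2.imread("pics/scene0.png")
r=lambda im,x,y,w,h,s:cv2.resize(im[y:y+h,x:x+w],None,fx=s,fy=s,interpolation=cv2.INTER_CUBIC)
A=r(a,245,120,105,90,5);B=r(b,215,165,90,80,5)
cv2.imwrite("pics/cA.png",A);cv2.imwrite("pics/cB.png",B)
E
```

```text
(no output)
```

View pics/cA.png

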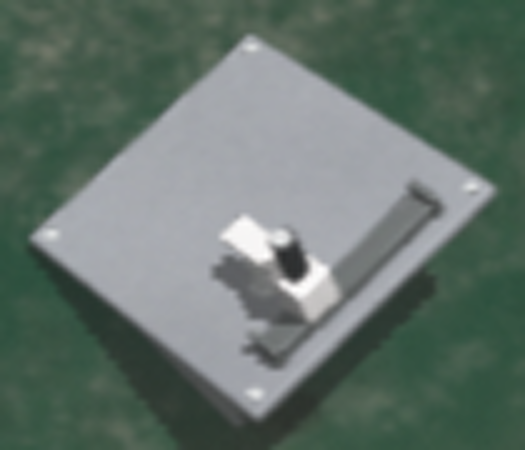

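View pics/cB.png

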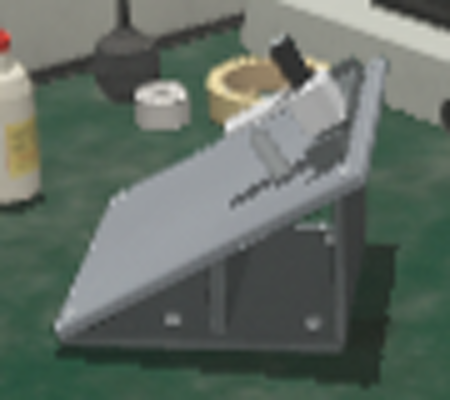

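```bash
cat >h.py <<'E'
import numpy as np,cv2
from station import *
from scipy.spatial.transform import Rotation as R
from scipy.optimize import least_squares
def q2R(q): q=np.asarray(q); return R.from_quat(q[[1,2,3,0]]).as_matrix()
C={n:camera_info(n) for n in("scene","top")}
def proj(n,P):
    c=C[n]; p=(np.atleast_2d(P)-c["xyz"])@q2R(c["orientation"])
    return np.c_[c["fx"]*p[:,0]/p[:,2]+c["cx"],c["fy"]*p[:,1]/p[:,2]+c["cy"]]
def ray(n,uv,z):
    c=C[n];u=np.atleast_2d(uv)
    d=np.c_[(u[:,0]-c["cx"])/c["fx"],(u[:,1]-c["cy"])/c["fy"],np.ones(len(u))]@q2R(c["orientation"]).T
    return c["xyz"]+d*((z-c["xyz"][2])/d[:,2])[:,None]
def panel(yaw): # columns: x up slope, y level, z out
    return R.from_euler("ZY",[yaw,-np.pi/6]).as_matrix()
E
python3 - <<'E'
from h import *
top=np.array([[250,36],[32,240],[495,190],[260,420],[281,236]])/5+[245,120]
sc=np.array([[118,195],[58,330],[383,60],[350,183],[283,42]])/5+[215,165]
L=np.array([[-.152,.125,0],[-.152,-.065,0],[.06,.125,0],[.06,-.065,0],[.04,0,.071]])
def pts(p):
    l=L.copy(); l[4,1]+=p[3]; return l@panel(p[2]).T+[p[0],p[1],.092]
for cams in (["top"],["scene"],["top","scene"]):
    f=lambda p:np.concatenate([(proj(n,pts(p))-(top if n=="top" else sc)).ravel() for n in cams])
    s=least_squares(f,[.45,0,-1,0]); print(cams,s.x,s.fun.round(1))
    print(panel(s.x[2]).round(3).tolist())
a=cv2.imread("pics/top0.png");b=cv2.imread("pics/scene0.png")
for n,im,(x,y,w,h) in(("top",a,(183,183,40,70)),("scene",b,(190,248,55,46))):
    g=im[y:y+h,x:x+w]
    m=(g.min(2)>95).astype(np.uint8)
    cs,hi=cv2.findContours(m,cv2.RETR_CCOMP,cv2.CHAIN_APPROX_NONE)
    for c,hh in zip(cs,hi[0]):
        if len(c)<8: continue
        k=np.zeros_like(m); cv2.drawContours(k,[c],-1,1,-1)
        if hh[3]>=0: cv2.drawContours(k,[c],-1,0,1)
        M=cv2.moments(k,True); uv=np.array([M["m10"]/M["m00"]+x,M["m01"]/M["m00"]+y])
        print(n,"hole" if hh[3]>=0 else "outer",M["m00"],uv.round(2),ray(n,uv,.007).round(4),cv2.boundingRect(c))
    cv2.imwrite(f"pics/m{n}.png",cv2.resize(np.hstack([g,cv2.merge([m*255]*3)]),None,fx=6,fy=6,interpolation=0))
E
```

```text
['top'] [ 0.60458428 -0.05168741 -2.38730045  0.00443759] [ 0.1 -0.5 -0.7  0.   0.4 -0.7 -0.8  0.1  0.9  0.9]
[[-0.631, 0.685, 0.364], [-0.593, -0.729, 0.342], [0.5, 0.0, 0.866]]
['scene'] [ 0.60001503 -0.04640986 -2.42479392  0.00968681] [-0.4  0.9 -2.1  0.4  1.7 -0.7  1.4 -1.2 -0.6 -0.3]
[[-0.653, 0.657, 0.377], [-0.569, -0.754, 0.328], [0.5, 0.0, 0.866]]
['top', 'scene'] [ 0.60399457 -0.05069109 -2.39974866  0.00533816] [ 0.5 -0.3 -0.8 -0.3  0.3  0.1 -1.5  0.2  0.8  0.9 -1.2  0.5 -1.4 -0.
  0.9 -1.5  2.2 -2.2 -0.7 -0.4]
[[-0.638, 0.676, 0.369], [-0.585, -0.737, 0.338], [0.5, 0.0, 0.866]]
top outer 12.0 [184.42 228.75] [[0.4762 0.2828 0.007 ]] (0, 44, 4, 4)
top outer 637.0 [203.11 222.21] [[0.4947 0.2282 0.007 ]] (8, 9, 22, 54)
top hole 62.0 [201.4  235.11] [[0.4565 0.2328 0.007 ]] (14, 47, 10, 11)
top hole 20.0 [206.9  196.95] [[0.5709 0.2178 0.007 ]] (21, 11, 7, 7)
scene outer 8.0 [202.   287.88] [[0.4679 0.2885 0.007 ]] (10, 39, 5, 3)
scene outer 580.0 [218.17 273.86] [[0.4923 0.2253 0.007 ]] (9, 7, 38, 35)
scene hole 16.0 [224.56 280.44] [[0.457  0.2306 0.007 ]] (30, 31, 11, 4)
```

View pics/mtop.png

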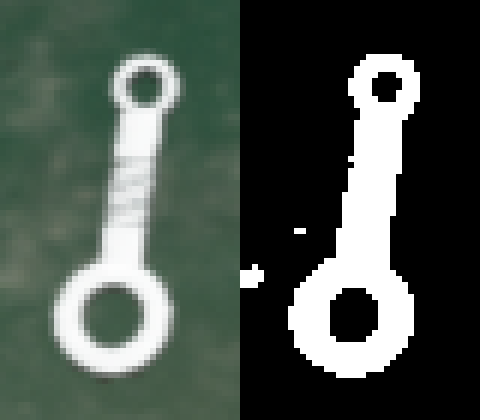

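```bash
python3 - <<'E'
from h import *
top=np.array([[250,36],[32,240],[495,190],[260,420],[281,236]])/5+[245,120]-.4
sc=np.array([[118,195],[58,330],[383,60],[350,183],[283,42]])/5+[215,165]-.4
L=np.array([[-.152,.125,0],[-.152,-.065,0],[.06,.125,0],[.06,-.065,0],[.04,0,.071]])
def pts(p):
    l=L.copy(); l[4,1]+=p[3]; return l@panel(p[2]).T+[p[0],p[1],.092]
for cams in (["top"],["scene"],["top","scene"]):
    f=lambda p:np.concatenate([(proj(n,pts(p))-(top if n=="top" else sc)).ravel()*(1 if n=="top" else .5) for n in cams])
    s=least_squares(f,[.45,0,-1,0]); print(cams,s.x.round(4),s.fun.round(1))
p=s.x; Pm=panel(p[2])
out=[]
for n,(x,y,w,h) in(("top",(245,120,105,90)),("scene",(215,165,90,80))):
    im=cv2.imread(f"pics/{n}0.png")[y:y+h,x:x+w]; im=cv2.resize(im,(105*4,90*4) if n=="top" else (90*4,80*4),interpolation=cv2.INTER_CUBIC)
    d=lambda l:[tuple(((q-[x,y]+.5)*4-.5).round().astype(int)) for q in proj(n,np.array(l)@Pm.T+[p[0],p[1],.092])]
    def pl(l,c,cl=False): cv2.polylines(im,[np.array(d(l),np.int32)],cl,c,1)
    pl(L[[0,1,3,2]],(0,255,0),True)
    k=p[3]
    pl([[0,0,0],[0,0,.03]],(0,0,255)); pl([[.04,k,.041],[.04,k,.071]],(255,255,0))
    pl([[-.016,k-.009,.041],[-.016,k+.009,.041],[.04,k+.009,.041],[.04,k-.009,.041]],(0,255,255),True)
    if im.shape[0]<360: im=cv2.copyMakeBorder(im,0,360-im.shape[0],0,0,0)
    out.append(im)
cv2.imwrite("pics/ov.png",np.hstack(out))
E
```

```text
['top'] [ 0.6058 -0.0506 -2.3871  0.0044] [ 0.2 -0.4 -0.7  0.   0.4 -0.7 -0.8  0.   0.9  0.9]
['scene'] [ 0.6031 -0.0474 -2.4238  0.0102] [-0.2  0.5 -1.   0.2  0.8 -0.3  0.7 -0.6 -0.3 -0.1]
['top', 'scene'] [ 0.6056 -0.0504 -2.3913  0.0047] [ 0.3 -0.4 -0.7 -0.1  0.4 -0.5 -1.   0.1  0.9  0.9 -0.8  0.5 -0.6  0.2
  0.3 -0.6  1.1 -1.  -0.4 -0. ]
```

View pics/ov.png

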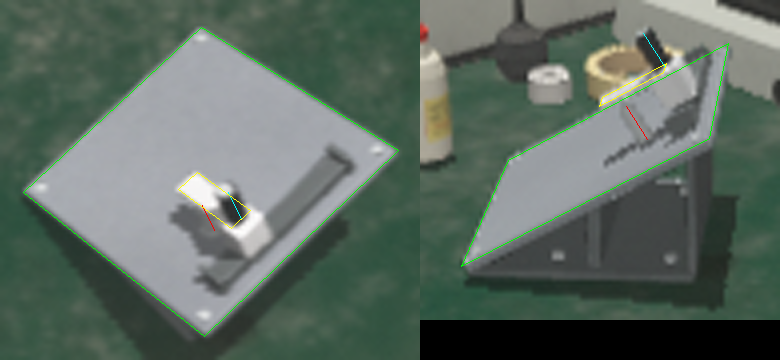

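The overlay agrees with the panel, arm end, peg and knob to about 1–2 px. The knob tip is a few mm off. Next I'll write the plan helper.

```bash
cat >>h.py <<'E'
PEG=np.array([.6056,-.0504,.092]); YAW=-2.3913; PM=panel(YAW)
def pp(x,y,z): return PEG+PM@[x,y,z]
RP=np.c_[-PM[:,0],PM[:,1],-PM[:,2]]           # tool on the panel, y_t = panel y
gx=np.array([.1144,-.015,0]);gx/=np.linalg.norm(gx); gy=np.array([-gx[1],gx[0],0])
RG=np.c_[np.cross(gy,[0,0,-1]),gy,[0,0,-1]]   # tool over the gauge
def se3log(T):
    from scipy.linalg import logm,expm
    return logm(T).real
def plan(p,Rt,n,T0=None):
    from scipy.linalg import expm
    s=get_state()
    T=np.eye(4);T[:3,:3]=q2R(s["ee_rot"]);T[:3,3]=s["tool_pos"]
    if T0 is not None: T=T0
    G=np.eye(4);G[:3,:3]=Rt;G[:3,3]=p
    r=expm(se3log(np.linalg.inv(T)@G)/n)
    print(n,"rows: lin",r[:3,3].round(4).tolist(),"twist",R.from_matrix(r[:3,:3]).as_rotvec().round(4).tolist())
    return G
E
python3 - <<'E'
import station; print([k for k in dir(station) if k[0]!='_'], getattr(station,'nose_length',None))
from h import *
n=0.02
k=.0047
a=pp(.04,k,.13);print(a,pp(.04,k,.057))
G=plan(a,RP,18)
E
```

```text
['MotionError', 'camera_info', 'get_state', 'hand_in', 'nose_length', 'snapshot'] 0.019
[ 0.63101198 -0.03313764  0.2245833 ] [ 0.60431262 -0.05802527  0.16136345]
18 rows: lin [0.0348, -0.0169, -0.0081] twist [-0.0054, -0.0288, -0.0196]
```

Call:
apply_moves:
  linear:
    - [0.035,-0.017,-0.008]
    - [0.035,-0.017,-0.008]
    - [0.035,-0.017,-0.008]
    - [0.035,-0.017,-0.008]
    - [0.035,-0.017,-0.008]
    - [0.035,-0.017,-0.008]
    - [0.035,-0.017,-0.008]
    - [0.035,-0.017,-0.008]
    - [0.035,-0.017,-0.008]
    - [0.035,-0.017,-0.008]
    - [0.035,-0.017,-0.008]
    - [0.035,-0.017,-0.008]
  twist:
    - [-0.0054,-0.029,-0.02]
    - [-0.0054,-0.029,-0.02]
    - [-0.0054,-0.029,-0.02]
    - [-0.0054,-0.029,-0.02]
    - [-0.0054,-0.029,-0.02]
    - [-0.0054,-0.029,-0.02]
    - [-0.0054,-0.029,-0.02]
    - [-0.0054,-0.029,-0.02]
    - [-0.0054,-0.029,-0.02]
    - [-0.0054,-0.029,-0.02]
    - [-0.0054,-0.029,-0.02]
    - [-0.0054,-0.029,-0.02]
  gripper: [1,1,1,1,1,1,1,1,1,1,1,1]

```text
time_s: 1.6
tool_pos: [0.5327, -0.2398, 0.2649]
ee_rot: [0.065, 0.936, 0.306, -0.164]
contact_force: [-0.2, -0.0, 0.9]
opening: 0.0871
grip_force: 0.0
```

```bash
python3 - <<'E'
from h import *
plan(pp(.04,.0047,.13),RP,7)
E
```

```text
7 rows: lin [0.0293, -0.0141, -0.0072] twist [-0.0042, -0.0241, -0.0161]
```

Call:
apply_moves:
  linear:
    - [0.029,-0.014,-0.007]
    - [0.029,-0.014,-0.007]
    - [0.029,-0.014,-0.007]
    - [0.029,-0.014,-0.007]
    - [0.029,-0.014,-0.007]
    - [0.029,-0.014,-0.007]
    - [0.029,-0.014,-0.007]
    - [0,0,0]
    - [0,0,0]
  twist:
    - [-0.004,-0.024,-0.016]
    - [-0.004,-0.024,-0.016]
    - [-0.004,-0.024,-0.016]
    - [-0.004,-0.024,-0.016]
    - [-0.004,-0.024,-0.016]
    - [-0.004,-0.024,-0.016]
    - [-0.004,-0.024,-0.016]
    - [0,0,0]
    - [0,0,0]
  gripper: [1,1,1,1,1,1,1,1,1]

```text
time_s: 2.72
tool_pos: [0.6292, -0.0369, 0.2246]
ee_rot: [0.094, 0.899, 0.353, -0.241]
contact_force: [1.1, -0.5, 0.6]
opening: 0.087
grip_force: 0.0
```

```bash
python3 - <<'E'
from h import *
plan(pp(.04,.0047,.13),RP,1)
plan(pp(.04,.0047,.062),RP,4)
o=[]
for n,(x,y,w,h) in(("top",(245,120,105,90)),("scene",(215,145,100,90))):
    im=snapshot(n); cv2.imwrite(f"pics/{n}1.png",im)
    o.append(cv2.resize(im[y:y+h,x:x+w],(400,360),interpolation=cv2.INTER_CUBIC))
cv2.imwrite("pics/k1.png",np.hstack(o))
E
```

```text
1 rows: lin [0.0034, -0.0015, -0.0019] twist [-0.0012, -0.0005, -0.0023]
4 rows: lin [0.0008, -0.0004, 0.0165] twist [-0.0003, -0.0001, -0.0006]
```

View pics/k1.png

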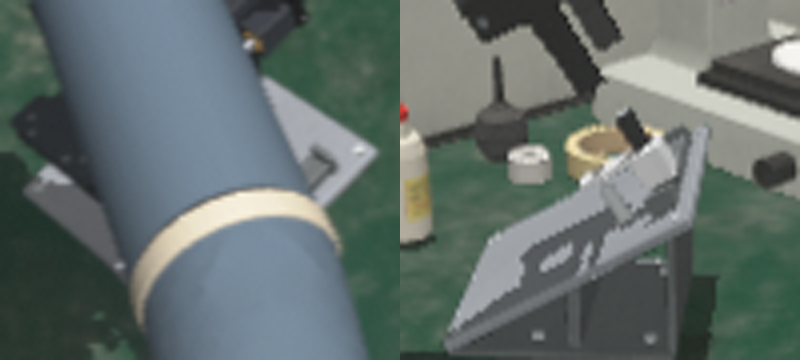

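```bash
python3 - <<'E'
from h import *
s=get_state();T=q2R(s["ee_rot"]);p=s["tool_pos"]
for l in([0,0,.019],[0,.0435,.019],[0,-.0435,.019]):
    print(l,((proj("scene",p+T@l)-[215,145]+.5)*4)[0].round()+[400,0])
print((proj("scene",[pp(.04,.0047,.071),pp(.04,.0047,.062)])-[215,145]+.5)*4+[400,0])
# projection of TCP axis point .062 if moved straight along tool z
for d in (.05,.06,.068): print(d,((proj("scene",p+T@[0,0,d])-[215,145]+.5)*4)[0].round()+[400,0])
E
```

```text
[0, 0, 0.019] [601.  66.]
[0, 0.0435, 0.019] [609.  47.]
[0, -0.0435, 0.019] [593.  86.]
[[623.88182074 113.69987907]
 [630.32899559 123.91771197]]
0.05 [624. 102.]
0.06 [631. 113.]
0.068 [637. 122.]
```

The fingers straddle the knob, whose tip is at (628,112) in the right-hand view and lies on the tool axis. I'll descend and close.

Call:
apply_moves:
  linear:
    - [0,0,0.016]
    - [0,0,0.016]
    - [0,0,0.016]
    - [0,0,0.016]
    - [0,0,0]
    - [0,0,0]
    - [0,0,0]
    - [0,0,0]
    - [0,0,0]
    - [0,0,0]
  twist:
    - [0,0,0]
    - [0,0,0]
    - [0,0,0]
    - [0,0,0]
    - [0,0,0]
    - [0,0,0]
    - [0,0,0]
    - [0,0,0]
    - [0,0,0]
    - [0,0,0]
  gripper: [1,1,1,1,-1,-1,-1,-1,-1,-1]
  newtons: 15

```text
time_s: 4.08
tool_pos: [0.6061, -0.0577, 0.1695]
ee_rot: [0.094, 0.899, 0.353, -0.24]
contact_force: [-0.3, -0.0, 0.1]
opening: 0.0352
grip_force: 0.0
```

```bash
python3 - <<'E'
from h import *
s=get_state();print(PM.T@(s["tool_pos"]-PEG),q2R(s["ee_rot"]).T@s["contact_force"])
E
```

```text
[0.04271816 0.00566792 0.06481838] [-0.27058426 -0.20787371 -0.00514909]
```

Still closing. I'll finish the closing, then start pulling along tool +y.

Call:
apply_moves:
  linear:
    - [0,0,0]
    - [0,0,0]
    - [0,0,0]
    - [0,0,0]
  twist:
    - [0,0,0]
    - [0,0,0]
    - [0,0,0]
    - [0,0,0]
  gripper: [-1,-1,-1,-1]

```text
time_s: 4.58
tool_pos: [0.6059, -0.0576, 0.1694]
ee_rot: [0.094, 0.899, 0.353, -0.24]
contact_force: [-0.2, 0.7, 0.6]
opening: 0.0157
grip_force: 15.0
```

```bash
python3 - <<'E'
from h import *
s=get_state();print(PM.T@(s["tool_pos"]-PEG),q2R(s["ee_rot"]).T@s["contact_force"])
E
```

```text
[0.04273862 0.0055111  0.06469466] [-0.05155132 -0.65512787 -0.70484148]
```

Call:
apply_moves:
  linear:
    - [0,0.007,0]
    - [0,0.008,0]
    - [0,0.008,0]
    - [0,0.008,0]
    - [0,0.008,0]
    - [0,0.008,0]
    - [0,0.004,0]
    - [0,0.003,0]
    - [0,0,0]
  twist:
    - [0,0,0]
    - [0,0,0]
    - [0,0,0]
    - [0,0,0]
    - [0,0,0]
    - [0,0,0]
    - [0,0,0]
    - [0,0,0]
    - [0,0,0]
  gripper: [-1,-1,-1,-1,-1,-1,-1,-1,-1]

```text
time_s: 5.7
tool_pos: [0.6432, -0.0976, 0.1694]
ee_rot: [0.095, 0.899, 0.353, -0.24]
contact_force: [0.5, 0.7, 1.5]
opening: 0.0156
grip_force: 15.0
```

```bash
python3 - <<'E'
from h import *
s=get_state();print(PM.T@(s["tool_pos"]-PEG),q2R(s["ee_rot"]).T@s["contact_force"],s["grip_force"])
E
```

```text
[0.04272734 0.06017011 0.06467301] [ 0.00260521 -0.20257228 -1.72635108] 14.999491812195629
```

Call:
apply_moves:
  linear:
    - [0,0.002,0]
    - [0,0.002,0]
    - [0,0.001,0]
    - [0,0.001,0]
    - [0,0.001,0]
    - [0,0.001,0]
    - [0,0,0]
  twist:
    - [0,0,0]
    - [0,0,0]
    - [0,0,0]
    - [0,0,0]
    - [0,0,0]
    - [0,0,0]
    - [0,0,0]
  gripper: [-1,-1,-1,-1,-1,-1,-1]

```text
time_s: 6.58
tool_pos: [0.6446, -0.0989, 0.1693]
ee_rot: [0.09, 0.898, 0.354, -0.244]
contact_force: [-9.6, 8.8, 4.6]
opening: 0.0155
grip_force: 15.0
```

```bash
python3 - <<'E'
from h import *
s=get_state();print(PM.T@(s["tool_pos"]-PEG),q2R(s["ee_rot"]).T@s["contact_force"],s["grip_force"])
E
```

```text
[0.04261695 0.06210585 0.0646659 ] [ -3.17135298 -13.02453209  -3.35603675] 15.025464873178862
```

Call:
apply_moves:
  linear:
    - [0,-0.005,0]
    - [0,0,0]
    - [0,0,0]
    - [0,0,0]
    - [0,0,-0.02]
    - [0,0,-0.03]
    - [0,0,-0.04]
    - [0,0,-0.04]
  twist:
    - [0,0,0]
    - [0,0,0]
    - [0,0,0]
    - [0,0,0]
    - [0,0,0]
    - [0,0,0]
    - [0,0,0]
    - [0,0,0]
  gripper: [-1,0.5,0.5,0.5,1,1,1,1]

```text
time_s: 7.58
tool_pos: [0.6928, -0.0555, 0.2831]
ee_rot: [0.094, 0.899, 0.353, -0.24]
contact_force: [0.2, 0.5, -0.9]
opening: 0.0775
grip_force: 0.0
```

```bash
sed -i 's/^def pp/PEG=PEG+PM@[0,.002,0]\ndef pp/' h.py; python3 - <<'E'
from h import *
g=np.array([.518,.224,.12])
G=plan(np.array([.53,.12,.26]),RG,14)
plan(g,RG,5,G)
E
```

```text
14 rows: lin [0.0187, -0.0101, -0.0025] twist [-0.042, 0.0197, -0.1572]
5 rows: lin [0.0051, 0.0203, 0.028] twist [0.0, 0.0, 0.0]
```

Call:
apply_moves:
  linear:
    - [0.0187,-0.01,-0.0025]
    - [0.0187,-0.01,-0.0025]
    - [0.0187,-0.01,-0.0025]
    - [0.0187,-0.01,-0.0025]
    - [0.0187,-0.01,-0.0025]
    - [0.0187,-0.01,-0.0025]
    - [0.0187,-0.01,-0.0025]
    - [0.0187,-0.01,-0.0025]
    - [0.0187,-0.01,-0.0025]
    - [0.0187,-0.01,-0.0025]
    - [0.0187,-0.01,-0.0025]
    - [0.0187,-0.01,-0.0025]
  twist:
    - [-0.042,0.02,-0.157]
    - [-0.042,0.02,-0.157]
    - [-0.042,0.02,-0.157]
    - [-0.042,0.02,-0.157]
    - [-0.042,0.02,-0.157]
    - [-0.042,0.02,-0.157]
    - [-0.042,0.02,-0.157]
    - [-0.042,0.02,-0.157]
    - [-0.042,0.02,-0.157]
    - [-0.042,0.02,-0.157]
    - [-0.042,0.02,-0.157]
    - [-0.042,0.02,-0.157]
  gripper: [1,1,1,1,1,1,1,1,1,1,1,1]

```text
time_s: 9.07
tool_pos: [0.5725, 0.1255, 0.2548]
ee_rot: [0.017, 0.219, 0.975, -0.041]
contact_force: [0.2, -0.6, 0.2]
opening: 0.0875
grip_force: 0.0
```

```bash
python3 - <<'E'
from h import *
plan(np.array([.518,.224,.12]),RG,6)
print(get_state()["qpos"].round(2))
E
```

```text
6 rows: lin [0.0143, 0.0139, 0.0215] twist [-0.0134, 0.0065, -0.0519]
[ 0.29  0.44 -0.84  1.7   0.44  1.21  0.45]
```

Call:
apply_moves:
  linear:
    - [0.0143,0.014,0.0215]
    - [0.0143,0.014,0.0215]
    - [0.0143,0.014,0.0215]
    - [0.0143,0.014,0.0215]
    - [0.0143,0.014,0.0215]
    - [0.0143,0.014,0.0215]
    - [0,0,0]
    - [0,0,0]
  twist:
    - [-0.0134,0.0065,-0.052]
    - [-0.0134,0.0065,-0.052]
    - [-0.0134,0.0065,-0.052]
    - [-0.0134,0.0065,-0.052]
    - [-0.0134,0.0065,-0.052]
    - [-0.0134,0.0065,-0.052]
    - [0,0,0]
    - [0,0,0]
  gripper: [1,1,1,1,1,1,1,1]

```text
time_s: 10.07
tool_pos: [0.5205, 0.2242, 0.1204]
ee_rot: [0.001, 0.068, 0.998, -0.0]
contact_force: [0.4, 1.2, 0.2]
opening: 0.0872
grip_force: 0.0
```

```bash
python3 - <<'E'
from h import *
G=plan(np.array([.518,.224,.12]),RG,1)
G=plan(np.array([.518,.224,.05]),RG,4)
plan(np.array([.518,.224,.021]),RG,2,G)
E
```

```text
1 rows: lin [0.0024, -0.0005, 0.0004] twist [-0.0009, 0.0016, -0.0067]
4 rows: lin [0.0006, -0.0001, 0.0176] twist [-0.0002, 0.0004, -0.0017]
2 rows: lin [0.0, 0.0, 0.0145] twist [0.0, 0.0, 0.0]
```

Call:
apply_moves:
  linear:
    - [0.0006,0,0.0176]
    - [0.0006,0,0.0176]
    - [0.0006,0,0.0176]
    - [0.0006,0,0.0176]
    - [0,0,0.0145]
    - [0,0,0.0145]
    - [0,0,0]
    - [0,0,0]
    - [0,0,0]
    - [0,0,0]
    - [0,0,0]
    - [0,0,0]
  twist:
    - [0,0,-0.0017]
    - [0,0,-0.0017]
    - [0,0,-0.0017]
    - [0,0,-0.0017]
    - [0,0,0]
    - [0,0,0]
    - [0,0,0]
    - [0,0,0]
    - [0,0,0]
    - [0,0,0]
    - [0,0,0]
    - [0,0,0]
  gripper: [0.5,0.2,0,0,0,-0.2,-1,-1,-1,-1,-1,-1]
  newtons: 40

```text
time_s: 11.58
tool_pos: [0.5167, 0.2248, 0.0201]
ee_rot: [-0.0, 0.064, 0.998, -0.001]
contact_force: [-0.2, -0.0, -1.7]
opening: 0.0195
grip_force: 40.0
```

Call:
apply_moves:
  linear:
    - [0,0,0]
    - [0,0,0]
  twist:
    - [0,0,0]
    - [0,0,0]
  gripper: [-1,-1]

```text
time_s: 11.82
tool_pos: [0.5168, 0.2249, 0.0202]
ee_rot: [-0.0, 0.064, 0.998, -0.0]
contact_force: [0.4, 0.9, -2.2]
opening: 0.0191
grip_force: 40.0
```

```bash
python3 - <<'E'
from h import *
s=get_state();print(s["tool_pos"],s["contact_force"],s["opening"],s["grip_force"])
# lift straight, then turn over to above the panel
g=s["tool_pos"]+[0,0,.18]; G=plan(g,RG,5)
# gauge grip at panel (-.053,0,.007) flat -> tool height is that plus (tool z - .007)
h=s["tool_pos"][2]-.007; print("h",h)
plan(pp(-.053,0,.085+h),RP,18,G)
E
```

```text
[0.51682829 0.22490248 0.02021505] [ 0.40959974  0.85392645 -2.22026203] 0.01913645854764323 39.993783831596375
5 rows: lin [0.0, -0.0, -0.036] twist [-0.0002, -0.0, 0.0004]
h 0.013215047369560202
18 rows: lin [-0.0168, 0.0055, 0.0065] twist [0.0327, -0.0154, 0.1221]
```

```bash
python3 - <<'E'
from h import *
from scipy.linalg import expm
s=get_state();G=np.eye(4);G[:3,:3]=RG;G[:3,3]=s["tool_pos"]+[0,0,.2]
n=18
E=plan(pp(-.053,0,.13),RP,n,G)
L=se3log(np.linalg.inv(G)@E)
for i in range(0,19,3):
    T=G@expm(L*i/n); print(T[:3,3].round(3),[ (PM.T@((T@[x,0,.013,1])[:3]-PEG)).round(3).tolist() for x in(.09,-.069)])
E
```

```text
18 rows: lin [-0.0165, 0.0064, 0.0059] twist [0.0327, -0.0154, 0.1221]
[0.517 0.225 0.22 ] [[0.001, -0.333, 0.133], [-0.087, -0.211, 0.183]]
[0.569 0.231 0.203] [[-0.071, -0.316, 0.148], [-0.11, -0.166, 0.182]]
[0.621 0.215 0.188] [[-0.133, -0.273, 0.157], [-0.116, -0.116, 0.175]]
[0.664 0.181 0.177] [[-0.175, -0.21, 0.158], [-0.103, -0.068, 0.164]]
[0.691 0.133 0.171] [[-0.191, -0.136, 0.151], [-0.074, -0.029, 0.149]]
[0.7   0.078 0.172] [[-0.18, -0.063, 0.137], [-0.032, -0.006, 0.133]]
[0.688 0.024 0.178] [[-0.143, -0.0, 0.117], [0.016, -0.0, 0.117]]
```

Call:
apply_moves:
  linear:
    - [0,0,-0.02]
    - [0,0,-0.04]
    - [0,0,-0.05]
    - [0,0,-0.05]
    - [0,0,-0.04]
    - [-0.0165,0.0064,0.006]
    - [-0.0165,0.0064,0.006]
    - [-0.0165,0.0064,0.006]
    - [-0.0165,0.0064,0.006]
    - [-0.0165,0.0064,0.006]
    - [-0.0165,0.0064,0.006]
    - [-0.0165,0.0064,0.006]
  twist:
    - [0,0,0]
    - [0,0,0]
    - [0,0,0]
    - [0,0,0]
    - [0,0,0]
    - [0.0327,-0.0154,0.122]
    - [0.0327,-0.0154,0.122]
    - [0.0327,-0.0154,0.122]
    - [0.0327,-0.0154,0.122]
    - [0.0327,-0.0154,0.122]
    - [0.0327,-0.0154,0.122]
    - [0.0327,-0.0154,0.122]
  gripper: [-1,-1,-1,-1,-1,-1,-1,-1,-1,-1,-1,-1]

```text
time_s: 13.32
tool_pos: [0.6364, 0.2067, 0.1841]
ee_rot: [0.045, 0.471, 0.873, -0.114]
contact_force: [-0.3, 0.3, -2.7]
opening: 0.0197
grip_force: 40.0
```

Call:
apply_moves:
  linear:
    - [-0.0165,0.0064,0.006]
    - [-0.0165,0.0064,0.006]
    - [-0.0165,0.0064,0.006]
    - [-0.0165,0.0064,0.006]
    - [-0.0165,0.0064,0.006]
    - [-0.0165,0.0064,0.006]
    - [-0.0165,0.0064,0.006]
    - [-0.0165,0.0064,0.006]
    - [-0.0165,0.0064,0.006]
    - [0,0,0]
  twist:
    - [0.0327,-0.0154,0.122]
    - [0.0327,-0.0154,0.122]
    - [0.0327,-0.0154,0.122]
    - [0.0327,-0.0154,0.122]
    - [0.0327,-0.0154,0.122]
    - [0.0327,-0.0154,0.122]
    - [0.0327,-0.0154,0.122]
    - [0.0327,-0.0154,0.122]
    - [0.0327,-0.0154,0.122]
    - [0,0,0]
  gripper: [-1,-1,-1,-1,-1,-1,-1,-1,-1,-1]

```text
time_s: 14.58
tool_pos: [0.6987, 0.0579, 0.1727]
ee_rot: [0.089, 0.848, 0.471, -0.225]
contact_force: [-0.9, 0.8, -3.0]
opening: 0.0195
grip_force: 40.0
```

```bash
python3 - <<'E'
from h import *
plan(pp(-.053,0,.10),RP,6)
s=get_state();print(s["opening"],s["grip_force"],s["qpos"].round(2))
E
```

```text
6 rows: lin [-0.0054, 0.002, 0.0068] twist [0.0111, -0.0052, 0.0411]
0.0194944684553945 39.99449014663696 [-0.11  0.78 -0.27  1.25  0.43  1.58 -1.  ]
```

Call:
apply_moves:
  linear:
    - [-0.0054,0.002,0.0068]
    - [-0.0054,0.002,0.0068]
    - [-0.0054,0.002,0.0068]
    - [-0.0054,0.002,0.0068]
    - [-0.0054,0.002,0.0068]
    - [-0.0054,0.002,0.0068]
    - [0,0,0]
    - [0,0,0]
  twist:
    - [0.0111,-0.0052,0.041]
    - [0.0111,-0.0052,0.041]
    - [0.0111,-0.0052,0.041]
    - [0.0111,-0.0052,0.041]
    - [0.0111,-0.0052,0.041]
    - [0.0111,-0.0052,0.041]
    - [0,0,0]
    - [0,0,0]
  gripper: [-1,-1,-1,-1,-1,-1,-1,-1]

```text
time_s: 15.58
tool_pos: [0.6772, 0.0156, 0.1515]
ee_rot: [0.095, 0.898, 0.355, -0.241]
contact_force: [0.0, -0.4, -2.4]
opening: 0.0194
grip_force: 40.0
```

```bash
python3 - <<'E'
from h import *
plan(pp(-.053,0,.10),RP,1)
s=get_state();T=q2R(s["ee_rot"]);p=s["tool_pos"]
o=[]
for n,(x,y,w,h) in(("top",(240,110,100,90)),("scene",(215,145,100,90))):
    im=snapshot(n); cv2.imwrite(f"pics/{n}2.png",im)
    im=cv2.resize(im[y:y+h,x:x+w],(w*4,h*4),interpolation=cv2.INTER_CUBIC)
    def pl(P,c):
        q=((proj(n,P)-[x,y]+.5)*4-.5).round().astype(np.int32); cv2.polylines(im,[q],False,c,1)
    t=np.linspace(0,2*np.pi,40)
    # eye outer circle predicted, top side; in tool frame gauge x = -tool x ; eye .0546 from TCP
    for z in(.006,.020): pl(p+np.c_[-.0546+.016*np.cos(t),.016*np.sin(t),0*t+z]@T.T,(0,255,255))
    pl(np.array([pp(0,0,0),pp(0,0,.03)]),(0,0,255)); pl(np.array([pp(.04,.06,.041),pp(.04,.06,.071)]),(255,255,0))
    o.append(im)
cv2.imwrite("pics/e1.png",np.hstack(o))
E
```

```text
1 rows: lin [-0.0016, 0.0015, 0.0002] twist [0.0008, 0.0003, 0.0023]
```

View pics/e1.png

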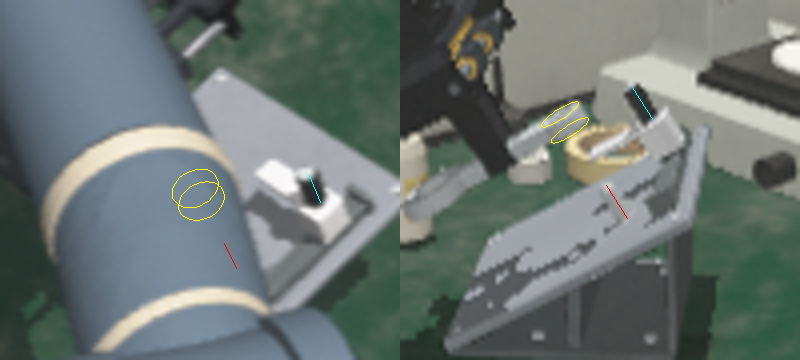

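Call:
apply_moves:
  linear:
    - [0,0.0015,0.01]
    - [0,0,0.012]
    - [0,0,0.012]
    - [0,0,0.01]
    - [0,0,0.004]
    - [0,0,0.002]
    - [0,0,0.002]
    - [0,0,0.002]
    - [0,0,0]
  twist:
    - [0,0,0.002]
    - [0,0,0]
    - [0,0,0]
    - [0,0,0]
    - [0,0,0]
    - [0,0,0]
    - [0,0,0]
    - [0,0,0]
    - [0,0,0]
  gripper: [-1,-1,-1,-1,-1,-1,-1,-1,-1]

```text
time_s: 16.8
tool_pos: [0.6583, -0.0044, 0.1046]
ee_rot: [0.095, 0.899, 0.354, -0.241]
contact_force: [1.2, 0.6, -2.3]
opening: 0.0194
grip_force: 40.0
```

```bash
cat >st.py <<'E'
from h import *
s=get_state();print(s["time_s"],"panel",(PM.T@(s["tool_pos"]-PEG)).round(4),"F panel",(PM.T@s["contact_force"]).round(1),"M tool",(q2R(s["ee_rot"]).T@s["moment"]).round(2),s["opening"],s["grip_force"])
E
python3 st.py
```

```text
16.8 panel [-0.0542  0.0003  0.0459] F panel [-2.3  0.4 -1.3] M tool [0.04 0.83 0.02] 0.01941903541199614 39.994019865989685
```

Call:
apply_moves:
  linear:
    - [0,0,0.002]
    - [0,0,0.002]
    - [0,0,0.002]
    - [0,0,0.002]
    - [0,0,0]
  twist:
    - [0,0,0]
    - [0,0,0]
    - [0,0,0]
    - [0,0,0]
    - [0,0,0]
  gripper: [-1,-1,-1,-1,-1]

```text
time_s: 17.42
tool_pos: [0.6552, -0.0073, 0.0975]
ee_rot: [0.095, 0.899, 0.354, -0.241]
contact_force: [-0.2, -0.0, -1.8]
opening: 0.02
grip_force: 40.0
```

```bash
python3 st.py
```

```text
17.425 panel [-0.0542  0.0003  0.0376] F panel [-0.7 -0.1 -1.6] M tool [-0.04  0.79 -0.  ] 0.019997044601918285 39.99393939971924
```

Call:
apply_moves:
  linear:
    - [0,0,0.003]
    - [0,0,0.003]
    - [0,0,0.003]
    - [0,0,0.002]
    - [0,0,0.002]
    - [0,0,0.001]
    - [0,0,0]
  twist:
    - [0,0,0]
    - [0,0,0]
    - [0,0,0]
    - [0,0,0]
    - [0,0,0]
    - [0,0,0]
    - [0,0,0]
  gripper: [-1,-1,-1,-1,-1,-1,-1]

```text
time_s: 18.3
tool_pos: [0.6503, -0.0119, 0.0856]
ee_rot: [0.095, 0.899, 0.354, -0.241]
contact_force: [0.1, 0.1, -2.3]
opening: 0.0196
grip_force: 40.0
```

```bash
python3 st.py
```

```text
18.3 panel [-0.0542  0.0003  0.0239] F panel [-1.3 -0.1 -1.9] M tool [-0.04  0.82  0.  ] 0.019569485628158325 39.99397158622742
```

Call:
apply_moves:
  linear:
    - [0.002,0,0.001]
    - [0.002,0,0]
    - [0.001,0,0]
    - [0.001,0,0]
    - [0,0,0]
  twist:
    - [0,0,0]
    - [0,0,0]
    - [0,0,0]
    - [0,0,0]
    - [0,0,0]
  gripper: [-1,-1,-1,-1,-1]

```text
time_s: 18.92
tool_pos: [0.6536, -0.0088, 0.0818]
ee_rot: [0.095, 0.899, 0.354, -0.241]
contact_force: [-0.4, -0.6, -1.1]
opening: 0.0198
grip_force: 40.0
```

```bash
python3 st.py
```

```text
18.925 panel [-0.0601  0.0003  0.0229] F panel [ 0.   0.2 -1.3] M tool [ 0.01  0.69 -0.01] 0.019793060702585272 39.99382495880127
```

Call:
apply_moves:
  linear:
    - [0.001,0,0]
    - [0.001,0,0]
    - [0.001,0,0]
    - [0,0,0]
  twist:
    - [0,0,0]
    - [0,0,0]
    - [0,0,0]
    - [0,0,0]
  gripper: [-1,-1,-1,-1]

```text
time_s: 19.42
tool_pos: [0.6537, -0.009, 0.0811]
ee_rot: [0.096, 0.898, 0.353, -0.244]
contact_force: [-5.3, -3.0, 3.5]
opening: 0.0196
grip_force: 40.0
```

```bash
python3 st.py
python3 - <<'E'
from h import *
x,y,w,h=235,155,70,75
im=snapshot("scene"); cv2.imwrite("pics/s3.png",im)
cv2.imwrite("pics/e2.png",cv2.resize(im[y:y+h,x:x+w],(w*8,h*8),interpolation=cv2.INTER_CUBIC))
E
```

```text
19.425 panel [-0.0604  0.0006  0.0223] F panel [ 6.9 -1.4  0.1] M tool [ 0.31 -1.19  0.1 ] 0.019570383421310362 40.000247955322266
```

View pics/e2.png

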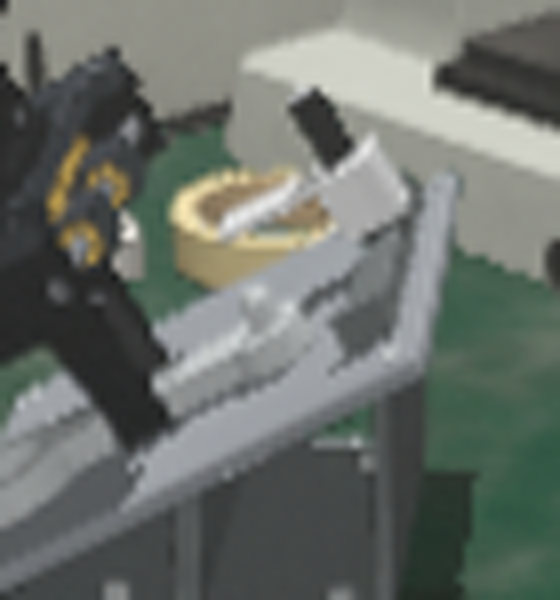

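The eye is on the peg: the tip pokes through at (258,300), and pulling down-slope is resisted with 7 N. Next I'll relax, lower to contact and release.

Call:
apply_moves:
  linear:
    - [-0.002,0,0.001]
    - [0,0,0.001]
    - [0,0,0.0005]
    - [0,0,0]
  twist:
    - [0,0,0]
    - [0,0,0]
    - [0,0,0]
    - [0,0,0]
  gripper: [-1,-1,-1,-1]

```text
time_s: 19.98
tool_pos: [0.6535, -0.0095, 0.0805]
ee_rot: [0.096, 0.899, 0.354, -0.241]
contact_force: [-3.8, -1.7, 6.1]
opening: 0.0197
grip_force: 40.0
```

```bash
python3 st.py
```

```text
19.975 panel [-0.0603  0.0007  0.0215] F panel [ 6.5 -1.4  3.3] M tool [ 0.29 -0.89  0.06] 0.01973544807591327 39.99631583690643
```

Call:
apply_moves:
  linear:
    - [0,0,0]
    - [0,0,0]
    - [0,0,0]
    - [0,0,0]
    - [0,0,-0.01]
    - [0,0,-0.02]
    - [0,0,-0.03]
    - [0,0,-0.04]
    - [0,0,-0.02]
  twist:
    - [0,0,0]
    - [0,0,0]
    - [0,0,0]
    - [0,0,0]
    - [0,0,0]
    - [0,0,0]
    - [0,0,0]
    - [0,0,0]
    - [0,0,0]
  gripper: [0,0,0,0,0,0,0,0,0]

```text
time_s: 21.1
tool_pos: [0.6987, 0.0338, 0.1855]
ee_rot: [0.095, 0.899, 0.354, -0.239]
contact_force: [0.4, 0.3, -0.1]
opening: 0.0434
grip_force: 0.0
```

```bash
python3 st.py; python3 - <<'E'
from h import *
# go above open knob: measured y .0621-.002 in the shifted frame
G=plan(pp(.04,.06,.142),RP,5)
plan(pp(.04,.06,.0635),RP,5,G)
cv2.imwrite("pics/s4.png",snapshot("scene"))
E
```

```text
21.1 panel [-6.190e-02 -1.000e-04  1.437e-01] F panel [-0.5  0.   0.1] M tool [-0.07  0.64  0.08] 0.04339714077814887 0.0
5 rows: lin [-0.0204, 0.012, 0.0003] twist [0.0004, -0.0006, 0.0]
5 rows: lin [-0.0, 0.0, 0.0157] twist [-0.0, 0.0, 0.0]
```

Call:
apply_moves:
  linear:
    - [-0.0204,0.012,0]
    - [-0.0204,0.012,0]
    - [-0.0204,0.012,0]
    - [-0.0204,0.012,0]
    - [-0.0204,0.012,0]
    - [0,0,0]
    - [0,0,0.016]
    - [0,0,0.016]
    - [0,0,0.016]
    - [0,0,0.016]
    - [0,0,0.014]
    - [0,0,0]
  twist:
    - [0,0,0]
    - [0,0,0]
    - [0,0,0]
    - [0,0,0]
    - [0,0,0]
    - [0,0,0]
    - [0,0,0]
    - [0,0,0]
    - [0,0,0]
    - [0,0,0]
    - [0,0,0]
    - [0,0,0]
  gripper: [0,0,0,0,0,0,0,0,0,0,0,0]

```text
time_s: 22.65
tool_pos: [0.6441, -0.0994, 0.1654]
ee_rot: [0.095, 0.898, 0.354, -0.242]
contact_force: [-0.1, 0.6, 0.5]
opening: 0.0436
grip_force: 0.0
```

Call:
apply_moves:
  linear:
    - [0,0,0]
    - [0,0,0]
    - [0,0,0]
    - [0,0,0]
    - [0,0,0]
    - [0,0,0]
  twist:
    - [0,0,0]
    - [0,0,0]
    - [0,0,0]
    - [0,0,0]
    - [0,0,0]
    - [0,0,0]
  gripper: [-1,-1,-1,-1,-1,-1]
  newtons: 15

```text
time_s: 23.4
tool_pos: [0.645, -0.0981, 0.1668]
ee_rot: [0.095, 0.899, 0.354, -0.241]
contact_force: [-0.7, 1.6, 2.4]
opening: 0.0155
grip_force: 15.0
```

```bash
python3 st.py
```

```text
23.4 panel [0.0406 0.0598 0.063 ] F panel [ 0.7 -1.7  2.4] M tool [ 0.58  0.43 -0.05] 0.015514501667986345 15.00007183291018
```

Call:
apply_moves:
  linear:
    - [0,-0.006,0]
    - [0,-0.008,0]
    - [0,-0.008,0]
    - [0,-0.008,0]
    - [0,-0.008,0]
    - [0,-0.008,0]
    - [0,-0.006,0]
    - [0,-0.002,0]
    - [0,0,0]
  twist:
    - [0,0,0]
    - [0,0,0]
    - [0,0,0]
    - [0,0,0]
    - [0,0,0]
    - [0,0,0]
    - [0,0,0]
    - [0,0,0]
    - [0,0,0]
  gripper: [-1,-1,-1,-1,-1,-1,-1,-1,-1]

```text
time_s: 24.52
tool_pos: [0.6081, -0.0586, 0.1668]
ee_rot: [0.095, 0.899, 0.354, -0.241]
contact_force: [1.1, 1.8, 5.2]
opening: 0.0157
grip_force: 15.0
```

```bash
python3 st.py
```

```text
24.525 panel [0.0406 0.0057 0.0629] F panel [ 0.8 -0.6  5.5] M tool [ 0.09  0.57 -0.02] 0.0157028858310304 14.999990060459822
```

Call:
apply_moves:
  linear:
    - [0,-0.002,0]
    - [0,-0.002,0]
    - [0,-0.001,0]
    - [0,-0.001,0]
    - [0,-0.001,0]
    - [0,0,0]
  twist:
    - [0,0,0]
    - [0,0,0]
    - [0,0,0]
    - [0,0,0]
    - [0,0,0]
    - [0,0,0]
  gripper: [-1,-1,-1,-1,-1,-1]

```text
time_s: 25.28
tool_pos: [0.6039, -0.0542, 0.1668]
ee_rot: [0.096, 0.899, 0.354, -0.241]
contact_force: [3.4, 0.2, 5.3]
opening: 0.0156
grip_force: 15.0
```

```bash
python3 st.py
```

```text
25.275 panel [ 0.0407 -0.0004  0.0628] F panel [0.4 2.2 5.9] M tool [-0.31  0.65  0.02] 0.015574562105410404 15.00115793896839
```

Force is starting to show. I'll push a little further to confirm the stop.

Call:
apply_moves:
  linear:
    - [0,-0.001,0]
    - [0,-0.001,0]
    - [0,-0.001,0]
    - [0,-0.001,0]
    - [0,0,0]
  twist:
    - [0,0,0]
    - [0,0,0]
    - [0,0,0]
    - [0,0,0]
    - [0,0,0]
  gripper: [-1,-1,-1,-1,-1]

```text
time_s: 25.9
tool_pos: [0.6038, -0.054, 0.1668]
ee_rot: [0.098, 0.899, 0.353, -0.238]
contact_force: [9.7, -4.1, 2.4]
opening: 0.0154
grip_force: 15.0
```

```bash
python3 st.py
```

```text
25.9 panel [ 0.0407 -0.0006  0.0629] F panel [-2.5  9.6  4.2] M tool [-2.06  1.17  0.05] 0.015411344199705697 15.023052353644744
```

Hard stop: 10 N and 60.4 mm travel. Relax, open, retreat.

Call:
apply_moves:
  linear:
    - [0,0.003,0]
    - [0,0,0]
    - [0,0,0]
    - [0,0,0]
    - [0,0,0]
    - [0,0,-0.01]
    - [0,0,-0.02]
    - [0,0,-0.04]
    - [0,0,-0.05]
    - [0,0,-0.05]
    - [0,0,-0.03]
    - [0,0,0]
  twist:
    - [0,0,0]
    - [0,0,0]
    - [0,0,0]
    - [0,0,0]
    - [0,0,0]
    - [0,0,0]
    - [0,0,0]
    - [0,0,0]
    - [0,0,0]
    - [0,0,0]
    - [0,0,0]
    - [0,0,0]
  gripper: [-1,0,0,0,0,0,0,0,0,0,0,0]

```text
time_s: 27.4
tool_pos: [0.6771, 0.0166, 0.3417]
ee_rot: [0.096, 0.899, 0.355, -0.239]
contact_force: [-0.1, 1.1, -0.5]
opening: 0.0433
grip_force: 0.0
```

```bash
python3 st.py
python3 - <<'E'
from h import *
x,y,w,h=215,150,100,90
im=snapshot("scene"); cv2.imwrite("pics/s5.png",im)
cv2.imwrite("pics/e3.png",cv2.resize(im[y:y+h,x:x+w],(w*6,h*6),interpolation=cv2.INTER_CUBIC))
print(((proj("scene",[pp(.04,0,.071)])-[x,y]+.5)*6).round())
E
```

```text
27.4 panel [ 0.04   -0.0023  0.2653] F panel [-0.8 -0.9 -0.2] M tool [-0.03  0.59  0.03] 0.0433261236447176 0.0
[[335. 142.]]
```

View pics/e3.png

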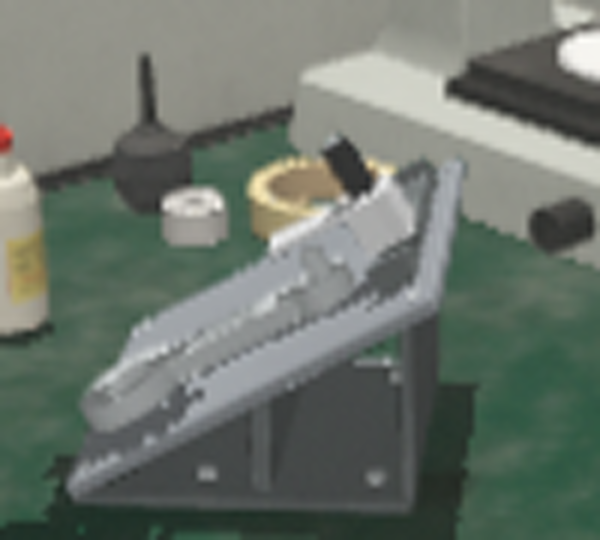

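The gauge lies flat with its ring head at (120,400) down the slope. The eye is on the peg at (320,275), under the shut keeper, and the knob tip is at (335,142) as predicted.

```bash
python3 -c "from station import *; print(hand_in())"
```

```text
the job is handed in; nothing more can be done
None
```

The ring gauge is hung by its eye on the peg, flat on the panel with its head down the slope, and the keeper is shut against its stop over the peg; I handed the job in at about 27 s (the hand-in returned no verdict).

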